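# Re-lid the soap tin and take off its outer cover

## Task

The two nested lids of the dish-soap tin lie beside it as one stack. Pick the stack up by the inner lid's stem, lower it into the tin's mouth until you feel the inner lid come to rest flat on the soap, gently and without pressing hard, and let go of the stem. Then take the outer lid alone by its collar, lift it straight off without disturbing the inner lid, which stays seated in the tin, and finish while still holding the outer lid roughly level in the air, wholly higher than the top of the stem; leave everything else where it is.

Things in the scene. Friction and masses are not known exactly. Their poses are not given: they have to be found in the camera images.
- tin_rim (a point): Mouth centre, at rim level, of the soap tin: round open stainless tin fixed to the floor, 108 mm across outside, 100 mm inside, rim 70 mm above the floor. z up. In it lies a rigid white soap cake, 91 mm across, flat on top; its level differs each time, 6 to 18 mm below the rim, and is not given: feel for it.
- inner_center (a point): Stainless inner lid, 84 mm high, about 160 g; point on its axis 42 mm above its flat underside, z up. From below: plate 92 mm across, 4 mm thick; shoulder 52 mm across up to 20 mm, on which the outer lid rests; plain round stem 22 mm across up to 84 mm. The stem is free to grip from 48 to 84 mm, above the outer lid's collar; lifting it lifts both lids. Stands on the floor at first.
- outer_center (a point): Stainless outer lid, about 130 g; point on its axis 14 mm above its underside, z up. Disc 120 mm across, 3 mm thick, with a central collar 46 mm across outside, up to 28 mm above the underside; the inner lid's stem stands loosely in its 30 mm through hole. It rests on the inner lid's shoulder, so over the tin it stays 2 to 14 mm above the rim. Gripped round the collar, it lifts off alone.
- tumbler: Bystander: stainless tumbler, 72 mm across, 95 mm high; origin at the centre of its underside.
- scoop: Bystander: pink plastic scoop, 70 x 55 x 32 mm with an 85 mm handle to its -x; origin under the middle of its bowl.
- clamp: Bystander: metal pipe clamp lying flat, ring 48 mm across, 14 mm high, ears to its +x; origin under the ring's centre.
- gasket: Bystander: flat red hard gasket ring, 48 mm across, 6 mm high, between the two task areas; origin at the centre of its underside.
- brush: Bystander: dish brush lying along its x; origin on the floor under it.
- cleaner: Bystander: white bottle of cleaner, 68 mm across, 190 mm high; origin at the centre of its underside.
- elbow: Bystander: white plastic pipe elbow, 50 mm across, 59 mm high, one branch to its +x; origin under the upright branch.
There are look-alikes about, which are no part of the job. What is shaped like the part that bears inner_center but turquoise is not meant. What is shaped like the part that bears tin_rim but red is not meant.

How it is judged (in metres and radians):
On the way, in this order (a step that is already met when the one before it is completed fails the run):
1. the nested lids are lifted together by the inner lid's stem (height (world z) of inner_center above 0.072 m and contact force between the fingers and inner above 1 N and z of outer_center in the frame of inner_center between -0.013 and -0.003 m), for 0.1 s.
2. the stack rests in the tin with the inner lid flat on the soap, the outer lid still on it, and the stem let go (horizontal distance between inner_center and tin_rim below 0.0075 m and z of inner_center in the frame of tin_rim between 0.015 and 0.0385 m and angle between inner_center's own z axis and vertical below 0.06 rad and contact force between inner and tin above 0.3 N and contact force between the fingers and inner below 0.05 N and z of outer_center in the frame of inner_center between -0.013 and -0.003 m), for 0.2 s.
At the end, for the whole second after the job is handed in: Outer lid gripped, still, within 0.3 rad of level, underside above the stem top (its centre over 57 mm above the inner lid's), touching neither tin nor inner lid; inner lid untouched, resting on the soap below the rim, within 7.5 mm of centre and 0.06 rad of level (horizontal distance between inner_center and tin_rim below 0.0075 m and z of inner_center in the frame of tin_rim between 0.015 and 0.0385 m and angle between inner_center's own z axis and vertical below 0.06 rad and contact force between inner and tin above 0.3 N and contact force between each of the fingers, outer and inner below 0.05 N and z of outer_center in the frame of inner_center above 0.057 m and height (world z) of outer_center above 0.14 m and angle between outer_center's own z axis and vertical below 0.3 rad and contact force between the fingers and outer above 1 N and contact force between outer and tin below 0.05 N and linear speed of outer below 0.03 m/s and linear speed of inner below 0.02 m/s); the arm keeps its last pose, push and grip.
It fails at once if the outer lid is parted from the inner lid while the inner lid is not seated in the tin (z of outer_center in the frame of inner_center above 0.006 m and (horizontal distance between inner_center and tin_rim above 0.009 m or z of inner_center in the frame of tin_rim above 0.0395 m)).
It fails at once if the inner lid is dragged or knocked while the outer lid comes off (z of outer_center in the frame of inner_center above 0.004 m and (linear speed of inner above 0.08 m/s or angle between inner_center's own z axis and vertical above 0.15 rad)).
It fails at once if the inner lid is pressed hard or dropped on the soap or the tin (contact force between inner and tin above 40 N and contact force between the fingers and outer below 0.05 N).
It fails at once if a bystander is disturbed (distance of any of tumbler, scoop, clamp, gasket, brush, cleaner, elbow from where it was at the start of the episode above 0.03 m).
It also fails if it takes over 64 s, if anything falls off the work surface, if the arm or the gripper's body presses on something with over 40 N, if the wrist force passes 120 N, or if a joint passes its speed limit or range.

## Robot

A 6-joint arm with a two-finger parallel gripper is mounted at the origin on the work surface. World frame = base frame: x ahead of the robot, y to its left, z up, the work surface at z = 0. Lengths are in m, angles in degrees, forces in N, time in s.
With the tool pointing down it reaches from about 0.275 to 0.825 m from the base axis. Payload 5.2 kg.
Tool frame: the origin (TCP) lies at the very end of the fingers, on their centre line; the grasp point (between the pads) lies 19 mm behind it; z points along the fingers, y is the line along which they close (so a half turn about z gives the same grasp; the last joint's range is limited). The gripper opens to 93 mm and grips with 3 to 60 N. Pads are 15 mm wide; open, the fingers measure 128 mm over their backs; the gripper's body (75 mm by 188 mm) begins 65 mm behind the grasp point.
Start: joints at [-75.332, 14.817, 87.949, -0, 77.235, -11.62], TCP at [0.244, -0.493, 0.219] pointing down, gripper open.
Joint ranges: [-179.93, 179.93], [-52.35, 119.4], [10.71, 147.94], [-69.91, 249.91], [12.55, 155.21], [-178.61, 178.61]. Speed limits (degrees/s): [147.25, 147.25, 180, 180, 180, 180].

## Interface

Orientations are given as [roll, pitch, yaw] about the fixed x, y, z axes, in that order (R = Rz(yaw) Ry(pitch) Rx(roll)).
In Python, from cell import manip gives the robot as it stands. The module is installed in compiled form; this text tells all that it offers. Calls block until the motion is done:
- manip.goto(position, orientation): joint-space move of the TCP to a pose.
- manip.move_linear(position, v=0.15, ori=None, f_stop=None): straight line of the TCP; ori=None keeps the orientation; v is the mean speed in m/s. With f_stop (N) it stops when the force on the tool has changed by that much, and returns True; else False.
- manip.movej(angles): joint-space move.
- manip.move_gripper(opening, force=None): opening from 0.0 (shut) to 1.0 (fully open); force is the grip in N (None keeps the last); returns when the fingers have stopped.
- manip.hold(seconds).
- manip.solve_ik(position, orientation): joint angles nearest the present ones, or None.
- manip.state(): the state.
- manip.read_camera(name): name is "scene" or "top"; returns a dict with "image" (420x560x3 uint8, red, green, blue), "camera_matrix" (3x3 intrinsics, pixels), "rvec" (rotation vector, rad) and "tvec" (3), from world to camera coordinates, as OpenCV has them. Camera axes: x right, y down, z forward; pixel columns grow to the right and rows downward; lengths in m; the calibration is good to about 2 mm. A picture is of the moment at which its call begins. There is no depth.
A pose or a line that the arm cannot do raises manip.IKError and nothing moves.
- manip.job_done(): hands the job in; it is judged then, once.
Trained networks look in a picture, given as the dict that the camera call returned (one of the last four; its "shot" number tells which), for a name from the list of things; names that differ only in an ending like _2 or _b are one class to them, and where a whole thing is asked for, a point or a joint stands for the part that bears it (a point fixed in the world has none). Each returns a list of dicts, best first, with "conf" (0 to 1); they miss things now and then, are a little off and sometimes report something else, mostly with a low value. They report only what shows in the picture. A call takes as long as a camera call. They do not tell look-alikes from the thing itself.
- manip.masks_of(picture, label): "region" (420x560 bool, what is visible of it) and "centre" ([row, column] in pixels, amid what is visible of it).
The state is a dict: "time": time; "joint_positions": joint angles; "qd": joint speeds; "tau": joint torques, N m; "tool_pos": TCP position; "eef_rot": TCP orientation; "contact_force": force on the tool from outside, world axes, zero at the start; "moment": the same for the moment, N m; "gripper_width": opening from 0.0 (shut) to 1.0 (fully open); "gripper_force": force on a finger pad.
Only numpy, scipy, OpenCV 4.12 (cv2) and the standard library are available. Lean on these libraries where they do the work, as an engineer would, in place of code of your own. Each camera call takes 0.05 s, during which the arm holds its last target. There are 200 camera calls.

## Working session

There is one attempt and no reset: what is moved stays moved. The work goes in short steps, each a Python script; the robot and the scene stay as the last script left them, time stands still between calls to the robot, and variables do not carry over. Pictures are saved under pics/ and viewed, at most 10 in all, crops included, and the job is handed in when it is done.

```bash
mkdir -p pics; python3 - <<'E'
from cell import manip
import cv2, numpy as np, pickle
d={}
for n in ("scene","top"):
    p=manip.read_camera(n); d[n]={k:p[k] for k in p}
    cv2.imwrite(f"pics/{n}0.png",p["image"][:,:,::-1])
    R=cv2.Rodrigues(np.array(p["rvec"],float))[0]
    print(n,"cam pos",(-R.T@np.ravel(p["tvec"])).round(3),"f",p["camera_matrix"][0][0])
    for l in ("inner_center","outer_center","tin_rim"):
        try:
            r=manip.masks_of(p,l)
            d[n,l]=r
            for o in r:
                print(l,round(o["conf"],2),np.round(o["centre"]),o["region"].sum())
        except Exception as e: print(l,e)
pickle.dump(d,open("d0.pkl","wb"))
print(manip.state())
E
```

```text
scene cam pos [1.214 0.684 1.089] f 514.1615788192461
inner_center 0.77 [183. 211.] 586
inner_center 0.43 [190. 257.] 115
outer_center 0.84 [201. 258.] 813
outer_center 0.5 [238. 189.] 751
tin_rim 0.73 [283. 340.] 1866
tin_rim 0.7 [253. 382.] 1672
tin_rim 0.62 [199. 257.] 855
top cam pos [0.447 0.021 1.271] f 444.2439582083604
inner_center 0.96 [211. 388.] 805
inner_center 0.62 [223. 338.] 86
outer_center 0.56 [224. 330.] 1310
tin_rim 0.94 [207. 202.] 1386
tin_rim 0.76 [264. 196.] 1404
{'time': 0.4, 'joint_positions': array([-7.53321087e+01,  1.48242758e+01,  8.79593932e+01, -6.03247065e-05,
        7.72376743e+01, -1.16186390e+01]), 'qd': array([ 0.0513868 , -0.03268865,  0.07260739,  0.06535741, -0.07870504,
        0.03081754]), 'tau': array([-5.98069200e-04, -4.36714804e+01, -2.83928615e+01,  7.17542041e-02,
        3.40605550e-02, -5.38662482e-05]), 'tool_pos': array([ 0.24357448, -0.49300517,  0.21850865]), 'eef_rot': array([-1.79979082e+02, -4.24082775e-03,  2.62865429e+01]), 'contact_force': array([-0.62850488, -0.68652263,  0.33688008]), 'moment': array([-0.00235329,  0.01223772, -0.00760812]), 'gripper_force': 0.0, 'gripper_width': 1.002042867562804}
```

View pics/scene0.png

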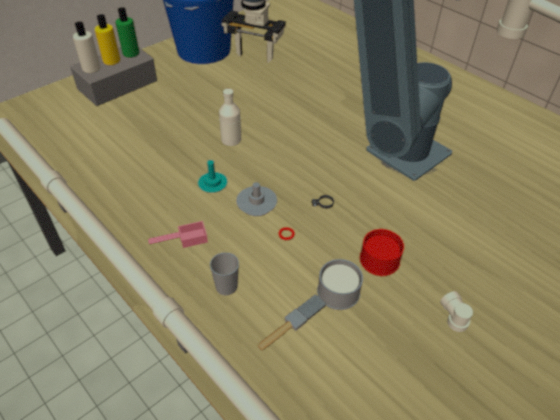

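View pics/top0.png

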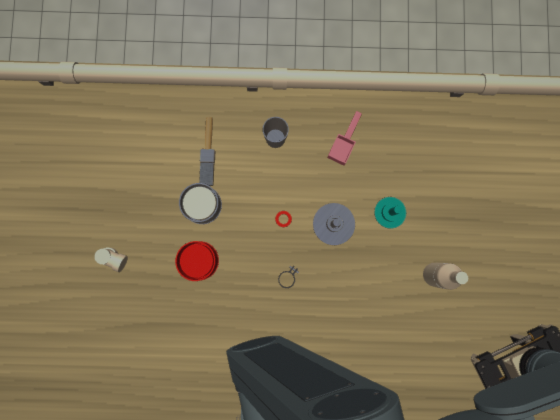

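Both views show the candidates. For inner/outer: the grey stack at top px (334,224) / scene (257,200), and the turquoise lid alone at top (390,212) / scene (211,183). For the tin: the steel one with a white cake at top (201,203) / scene (340,285), and the red one at top (197,261) / scene (382,253). The description picks the grey stack and the steel tin. Next I'll fit the known circles to image edges and check them in one close crop.

```bash
cat > vis.py <<'E'
import cv2, numpy as np
from scipy.optimize import minimize
A=np.linspace(0,2*np.pi,180,endpoint=False)
def proj(p,P): return cv2.projectPoints(np.asarray(P,float).reshape(-1,1,3),np.array(p["rvec"],float),np.array(p["tvec"],float),np.array(p["camera_matrix"],float),None)[0].reshape(-1,2)
def ray(p,uv,z):
    R=cv2.Rodrigues(np.array(p["rvec"],float))[0]; c=-R.T@np.ravel(p["tvec"])
    d=R.T@np.linalg.inv(np.array(p["camera_matrix"]))@np.array([uv[0],uv[1],1.]); return c+d*(z-c[2])/d[2]
def circ(x,y,z,r): return np.c_[x+r*np.cos(A),y+r*np.sin(A),0*A+z]
def gradim(p):
    g=cv2.GaussianBlur(p["image"].astype(np.float32),(0,0),1.0)
    return np.sqrt(sum(cv2.Sobel(g,cv2.CV_32F,a,b,ksize=3)**2 for a,b in((1,0),(0,1))).sum(2))
def fit(p,circles,xy0,w=0.015):
    """circles: [(z,r)]; grid search on the mean edge strength, then refine"""
    G=np.minimum(gradim(p),200)
    def s(q): 
        uv=np.vstack([proj(p,circ(q[0],q[1],z,r)) for z,r in circles]).astype(np.float32)
        return -cv2.remap(G,uv[:,:1],uv[:,1:],cv2.INTER_LINEAR).mean()
    g=np.arange(-w,w+1e-9,.0015)
    q=min(((xy0[0]+a,xy0[1]+b) for a in g for b in g),key=s)
    r=minimize(s,q,method="Nelder-Mead",options=dict(initial_simplex=[q,(q[0]+.001,q[1]),(q[0],q[1]+.001)],xatol=1e-5))
    return r.x,-r.fun
E
python3 - <<'E'
from vis import *; import pickle
d=pickle.load(open("d0.pkl","rb"))
st={"scene":(257,202),"top":(334,224)}; tn={"scene":(340,270),"top":(201,203)}
res={}
for n in ("scene","top"):
    p=d[n]; s0=ray(p,st[n],.022)[:2]; t0=ray(p,tn[n],.07)[:2]
    for nm,c,q in (("disc",[(.0215,.06)],s0),("collar",[(.048,.023)],s0),("stemtop",[(.084,.011)],s0),("rimout",[(.07,.054)],t0),("rim",[(.07,.054),(.07,.05)],t0)):
        f=fit(p,c,q); res[n,nm]=f[0]; print(n,nm,f[0].round(4),round(f[1],1))
def draw(p,lst,lo,hi,k):
    im=cv2.resize(p["image"][lo[1]:hi[1],lo[0]:hi[0],::-1].copy(),None,fx=k,fy=k,interpolation=cv2.INTER_CUBIC)
    for x,y,z,r,c in lst: cv2.polylines(im,[((proj(p,circ(x,y,z,r))-lo+.5)*k).astype(int)],True,c,1)
    return im
ims=[]
for n in ("top","scene"):
    p=d[n]
    for key,lst in (("disc",((.0215,.06),)),("rim",((.07,.054),(.07,.05)))):
        x,y=res[n,key]; c=proj(p,[[x,y,.05]])[0].astype(int)
        L=[(x,y,z,r,(0,0,255)) for z,r in lst]
        if key=="disc": L+=[(*res[n,"disc"],.084,.011,(0,255,255)),(*res[n,"disc"],.048,.023,(0,255,0))]
        ims.append(draw(p,L,c-33,c+33,4.5)[:297,:297])
cv2.imwrite("pics/crop1.png",np.vstack([np.hstack(ims[:2]),np.hstack(ims[2:])]))
E
```

```text
scene disc [ 0.5377 -0.1416] 95.3
scene collar [ 0.5519 -0.1248] 89.8
scene stemtop [ 0.5384 -0.1419] 89.8
scene rimout [0.5829 0.2339] 142.8
scene rim [0.5826 0.2329] 145.7
top disc [ 0.5378 -0.1453] 119.2
top collar [ 0.5341 -0.1404] 51.9
top stemtop [ 0.5327 -0.1381] 109.8
top rimout [0.5776 0.2202] 160.8
top rim [0.5768 0.2198] 164.8
```

View pics/crop1.png

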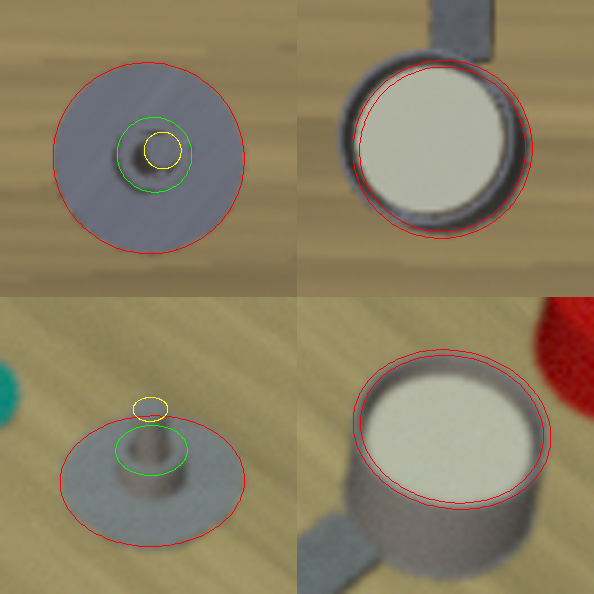

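The crop confirms the choice: a plain steel stack and a steel tin with a white cake. The disc, collar and stem overlays match in both views, but the tin fit was caught by a shadow edge, up to about 12 crop px off. I'll refit the tin by silhouette (hull of the cylinder against the mask).

```bash
python3 - <<'E'
from vis import *; import pickle
d=pickle.load(open("d0.pkl","rb"))
def sil(p,q,S):
    m=np.zeros((1680,2240),np.uint8)
    for grp in S:
        P=np.vstack([proj(p,circ(q[0],q[1],z,r)) for z,r in grp])
        cv2.fillConvexPoly(m,cv2.convexHull(((P+.5)*4).astype(np.int32)),1)
    return cv2.resize(m.astype(np.float32),(560,420),interpolation=cv2.INTER_AREA)
def fitsil(p,mask,q0,S):
    M=mask.astype(np.float32)
    f=lambda q:-(np.minimum(M,s:=sil(p,q,S)).sum()/np.maximum(M,s).sum())
    r=minimize(f,q0,method="Nelder-Mead",options=dict(initial_simplex=[q0,(q0[0]+.008,q0[1]),(q0[0],q0[1]+.008)],xatol=1e-5,fatol=1e-6)); return r.x,-r.fun
pick=lambda n,l,c:min(d[n,l],key=lambda o:np.hypot(o["centre"][0]-c[0],o["centre"][1]-c[1]))["region"]
T=[[(0,.054),(.07,.054)]]
R={}
for n,c in (("scene",(285,340)),("top",(203,201))):
    R[n]=fitsil(d[n],pick(n,"tin_rim",c),[.58,.228],T); print(n,"tin net",R[n][0].round(4),round(R[n][1],3))
    # colour version: low saturation, in a box, brush cut by opening
    p=d[n]; sat=cv2.cvtColor(p["image"],cv2.COLOR_RGB2HSV)[:,:,1]; g=(sat<62).astype(np.uint8)
    near=cv2.dilate(sil(p,R[n][0],T),np.ones((9,9)))>0
    m=cv2.morphologyEx(g*near.astype(np.uint8),cv2.MORPH_OPEN,np.ones((5,5),np.uint8))
    r=fitsil(p,m>0,R[n][0],T); print(n,"tin col",r[0].round(4),round(r[1],3))
ims=[]
for n in ("top","scene"):
    p=d[n]; q=R[n][0]; lo=(proj(p,[[.581,.229,.05]])[0]-30).astype(int)
    im=cv2.resize(p["image"][lo[1]:lo[1]+60,lo[0]:lo[0]+60,::-1].copy(),None,fx=6,fy=6,interpolation=cv2.INTER_CUBIC)
    for z,r in((.07,.054),(.07,.05),(0,.054)): cv2.polylines(im,[((proj(p,circ(*q,z,r))-lo+.5)*6).astype(int)],True,(0,0,255),1)
    ims.append(im)
cv2.imwrite("pics/crop2.png",np.hstack(ims))
E
```

```text
scene tin net [0.5837 0.2325] 0.958
scene tin col [0.5837 0.2325] 0.934
top tin net [0.5838 0.2294] 0.972
top tin col [0.5838 0.2294] 0.93
```

View pics/crop2.png

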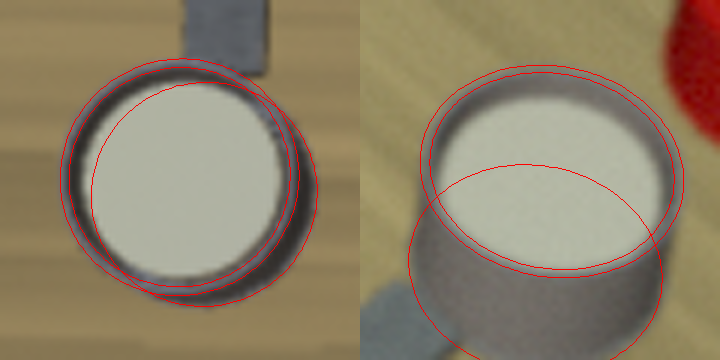

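```bash
python3 - <<'E'
from vis import *; import pickle
d=pickle.load(open("d0.pkl","rb"))
for n in ("scene","top"):
    p=d[n]
    for nm,c,q in (("disc",[(.023,.06)],(.5377,-.1435)),("disc+stem",[(.023,.06),(.084,.011)],(.5377,-.1435)),("collar",[(.048,.023),(.048,.015)],(.5377,-.1435)),("stem",[(.084,.011)],(.5377,-.1435)),("rimout",[(.07,.054)],(.5838,.230)),("rim",[(.07,.054),(.07,.05)],(.5838,.230)),("base",[(0,.054)],(.5838,.230))):
        f=fit(p,c,q,.005); print(n,nm,f[0].round(4),round(f[1],1))
E
```

```text
scene disc [ 0.5385 -0.1404] 95.3
scene disc+stem [ 0.5383 -0.1412] 92.2
scene collar [ 0.5375 -0.143 ] 73.3
scene stem [ 0.5385 -0.1419] 89.8
scene rimout [0.5828 0.2341] 142.7
scene rim [0.5827 0.2329] 145.7
scene base [0.5819 0.2315] 100.8
top disc [ 0.5378 -0.1451] 119.0
top disc+stem [ 0.5369 -0.1458] 95.5
top collar [ 0.5387 -0.1466] 60.2
top stem [ 0.5331 -0.138 ] 109.7
top rimout [0.585  0.2291] 144.7
top rim [0.5824 0.2319] 152.6
top base [0.584  0.2307] 174.5
```

```bash
python3 - <<'E'
from cell import manip as m
import cv2
D=[180,0,0]
s=m.state()["tool_pos"]; m.move_linear([s[0],s[1],.33],v=.2)
m.goto([.538,-.143,.20],D)
m.move_gripper(.65,30)
print(m.solve_ik([.583,.231,.12],D), m.state()["joint_positions"].round(1))
print(m.move_linear([.538,-.143,.052],v=.08,f_stop=6)); print(m.state()["tool_pos"].round(4))
m.move_gripper(0,30); s=m.state(); print(s["gripper_width"]*93,s["gripper_force"],s["contact_force"].round(2))
m.hold(.3); f0=m.state()["contact_force"]
m.move_linear([.538,-.143,.082],v=.05); m.hold(.4)
s=m.state(); print("lift",s["contact_force"].round(2),f0.round(2),s["gripper_width"]*93,s["gripper_force"],s["time"],s["tool_pos"].round(4))
m.move_linear([.538,-.143,.19],v=.12); m.hold(.2)
for n in("scene","top"): cv2.imwrite(f"pics/{n}1.png",m.read_camera(n)["image"][:,:,::-1])
a,b=cv2.imread("pics/scene1.png"),cv2.imread("pics/top1.png")
cv2.imwrite("pics/lift.png",cv2.hconcat([a[100:340,150:410],b[110:350,210:470]]).repeat(1,0))
E
```

```text
[ 1.14379140e+01  2.69804599e+01  8.43628090e+01 -2.54444375e-14
  6.86567311e+01  1.01437914e+02] [-26.4  16.2  88.7  -0.   75.1  63.6]
False
[ 0.5383 -0.1431  0.0525]
21.54528013575068 29.999932050704956 [ 0.54 -1.19 -0.27]
lift [-0.49 -0.61 -2.21] [ 0.02 -0.53 -1.47] 21.583611504651458 29.999597668647766 7.7167 [ 0.5379 -0.143   0.0818]
```

View pics/lift.png

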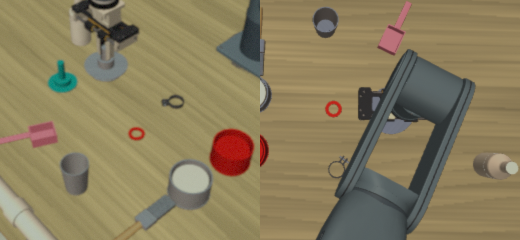

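The lift worked: the disc hangs level under the fingers (scene crop at (106,66)), and nothing else has moved. Now over the tin, with a check there.

```bash
python3 - <<'E'
from cell import manip as m
from vis import *
D=[180,0,0]
m.goto([.583,.231,.19],D); m.move_linear([.583,.231,.135],v=.08); m.hold(.3)
p=m.read_camera("scene"); t=m.read_camera("top"); s=m.state(); tp=s["tool_pos"]; print(tp.round(4),s["eef_rot"].round(2),s["contact_force"].round(2),s["time"])
zb=tp[2]-.0525
print("disc scene",fit(p,[(zb+.023,.06)],tp[:2],.006), "disc bottom",fit(p,[(zb+.02,.06)],tp[:2],.006))
for o in m.masks_of(p,"outer_center"): print(o["conf"],o["centre"],o["region"].sum())
ims=[]
for q in (p,t):
    lo=(proj(q,[[.583,.231,.09]])[0]-38).astype(int); im=cv2.resize(q["image"][lo[1]:lo[1]+76,lo[0]:lo[0]+76,::-1].copy(),None,fx=5,fy=5,interpolation=cv2.INTER_CUBIC)
    for (x,y,z,r),c in (((tp[0],tp[1],zb+.023,.06),(0,255,0)),((tp[0],tp[1],zb,.046),(0,255,255)),((.583,.231,.07,.054),(0,0,255)),((.583,.231,.0,.054),(0,0,255))):
        cv2.polylines(im,[((proj(q,circ(x,y,z,r))-lo+.5)*5).astype(int)],True,c,1)
    ims.append(im)
cv2.imwrite("pics/over.png",np.hstack(ims))
E
```

```text
[0.5831 0.2311 0.1353] [-1.7999e+02 -3.0000e-02  0.0000e+00] [ 0.75  1.09 -2.01] 11.7167
disc scene (array([0.58287366, 0.23273076]), np.float64(134.04214477539062)) disc bottom (array([0.5812521 , 0.23145651]), np.float64(134.24176025390625))
0.94 [268.2, 340.2] 1256
```

View pics/over.png

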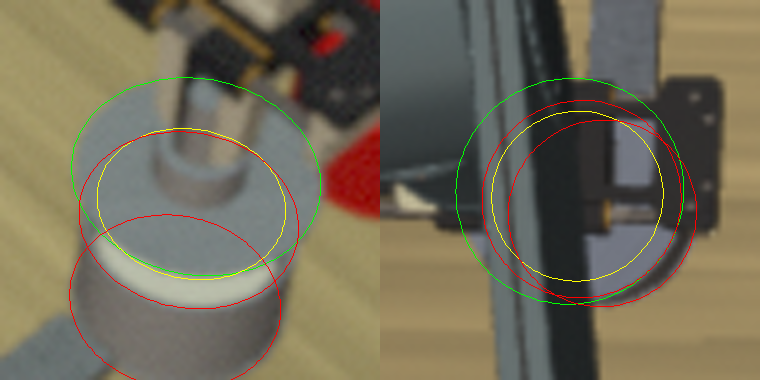

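In the same scene view the hanging disc fits at (0.5829,0.2327) and the rim at (0.5827,0.2329), so the calibration bias cancels and they are aligned to well under 1 mm. I'll lower by feel.

```bash
python3 - <<'E'
from cell import manip as m
m.move_linear([.583,.231,.121],v=.03); m.hold(.3); s=m.state(); print(s["tool_pos"].round(4),s["contact_force"].round(2))
h=m.move_linear([.583,.231,.101],v=.008,f_stop=2.0); s=m.state(); print(h,s["tool_pos"].round(4),s["contact_force"].round(2),s["moment"].round(3))
m.hold(.3); s=m.state(); print(s["tool_pos"].round(4),s["contact_force"].round(2),"bottom below rim mm",(.07-(s["tool_pos"][2]-.0525))*1e3)
E
```

```text
[0.5831 0.231  0.1212] [ 0.41 -0.78 -2.48]
True [0.583  0.231  0.1104] [-0.23 -0.3   6.2 ] [0.067 0.014 0.057]
[0.583  0.231  0.1104] [-0.77 -0.55  6.81] bottom below rim mm 12.117888468537487
```

Contact is 12 mm below the rim, which is within the soap range, so the plate is inside the mouth. Releasing.

```bash
python3 - <<'E'
from cell import manip as m
from vis import *
m.move_linear([.583,.231,.1100],v=.005); print(m.state()["contact_force"].round(2))
m.move_gripper(.66,30); m.hold(.5); s=m.state(); print(s["gripper_width"]*93,s["contact_force"].round(2),s["tool_pos"].round(4),s["time"])
p=m.read_camera("scene"); zb=.058
f=fit(p,[(zb+.023,.06)],(.583,.2325),.006); print("disc",f, "rim now",fit(p,[(.07,.054)],(.583,.2325),.004))
lo=(proj(p,[[.583,.231,.09]])[0]-45).astype(int); im=cv2.resize(p["image"][lo[1]:lo[1]+90,lo[0]:lo[0]+90,::-1].copy(),None,fx=6,fy=6,interpolation=cv2.INTER_CUBIC)
cv2.polylines(im,[((proj(p,circ(*f[0],zb+.023,.06))-lo+.5)*6).astype(int)],True,(0,255,0),1)
cv2.imwrite("pics/rel.png",im)
E
```

```text
[-1.51 -1.04  5.34]
61.43470181019563 [0.04 0.5  0.38] [0.583 0.231 0.11 ] 16.1667
disc (array([0.58256844, 0.2326462 ]), np.float64(108.85157012939453)) rim now (array([0.58306812, 0.23189273]), np.float64(87.05118560791016))
```

View pics/rel.png

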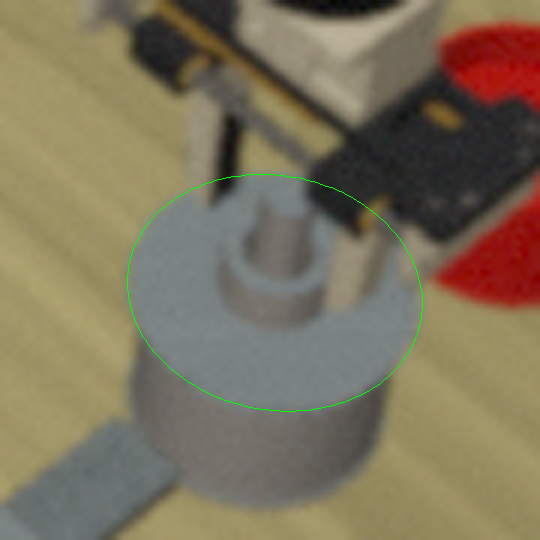

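The stack sits flat and level over the tin (disc ellipse centred near crop (275,290)), with the fingers clear of the stem. Now the collar.

```bash
python3 - <<'E'
from cell import manip as m
from vis import *
h=m.move_linear([.583,.231,.0832],v=.02,f_stop=2.5); s=m.state(); print(h,s["tool_pos"].round(4),s["contact_force"].round(2))
if h: m.move_linear([.583,.231,s["tool_pos"][2]+.001],v=.01)
m.move_gripper(0,35); m.hold(.3); s=m.state(); print(s["gripper_width"]*93,s["gripper_force"],s["contact_force"].round(2),s["moment"].round(3))
if 42<s["gripper_width"]*93<49:
    z=s["tool_pos"][2]
    m.move_linear([.583,.231,z+.02],v=.015); print(m.state()["contact_force"].round(2))
    m.move_linear([.583,.231,z+.10],v=.04); m.hold(1.0)
s=m.state(); print(s["tool_pos"].round(4),s["gripper_width"]*93,s["gripper_force"],s["contact_force"].round(2),s["time"])
p=m.read_camera("scene")
lo=(proj(p,[[.583,.231,.11]])[0]-50).astype(int); im=cv2.resize(p["image"][lo[1]:lo[1]+110,lo[0]:lo[0]+100,::-1],None,fx=5,fy=5,interpolation=cv2.INTER_CUBIC)
cv2.imwrite("pics/end.png",im)
E
```

```text
False [0.5831 0.231  0.0833] [ 0.32 -0.27  1.32]
44.74539985708504 34.9999197665602 [0.84 0.05 0.76] [0.042 0.055 0.047]
[ 0.27  0.45 -1.39]
[0.583  0.231  0.1833] 44.531507053131 34.999445364810526 [-0.16 -0.7  -2.56] 23.075
```

View pics/end.png

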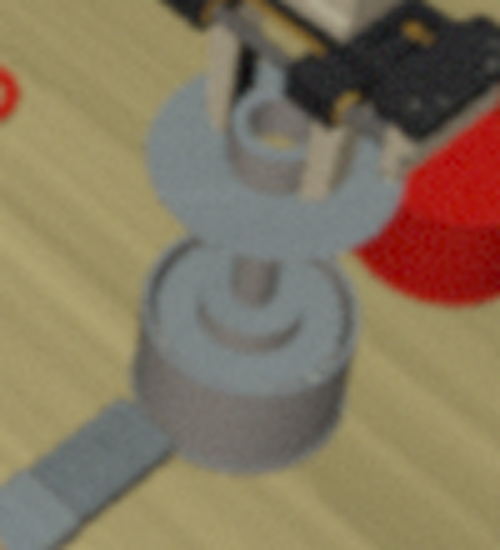

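The picture shows the outer lid held level at about crop (275,165). The inner lid is flat and centred in the tin at about (250,330), and the empty collar hole confirms the lids have parted. Handing in.

```bash
python3 -c "
from cell import manip as m
print(m.job_done())"
```

```text
the job is handed in; nothing more can be done
None
```

I handed the job in at about 23 s: the inner lid rests flat and centred in the tin, and the gripper holds the outer lid level, its underside about 36 mm above the stem top; no verdict was returned.

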